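# Post a bearing under the chute's spring flap

### The job

A ball bearing waits on the feed shelf of the sheet-metal chute on the bench. With one fingertip press down the long black bar beside the shelf, which holds the chute's spring-closed flap open, and keep it down while the other fingertip pushes the bearing along the shelf and under the flap, until it slides down into the chute's tray; then let the flap spring shut. Do not pick the bearing up, and leave the other things on the bench where they are.

Things in the scene. Friction and masses are not known exactly. Their poses are not given: they have to be found in the camera images.
- chute: Fixed grey sheet-metal chute, 278 mm long, 167 mm wide, 86 mm high. Origin at bench height below the middle of the shut flap's front lip; +x is the pushing direction (feed end towards tray), +y the side with the press bar, z up. All x, y below are in this frame.
- feed_shelf (a point): Middle of the feed shelf's flat top, 60 mm above the bench, x = -150 to -4 mm. The track is 56 mm wide (y = -28 to +28) between rails 10 mm high, 3 mm thick; open above and at the feed end. Past x = -4 mm a slippery slide drops at 46 degrees under the flap: a part slides down by itself once its middle is well past the shelf's end, so the finger can stay in front of the lip.
- flap_lip (a point): Fixed point on the chute where the lower edge of the flap's front lip is when shut: x = 0, 9 mm above the shelf, too low for the bearing. The lip is 3 mm thick (x = 0 to 3 mm). The flap is a lid over x = 0 to 62, y = -32 to +66 mm, top 81 mm above the bench when shut.
- tray (a point): Middle of the floor of the open tray at the foot of the slide: x = 44 to 112 mm, 56 mm wide, floor 10 mm above the bench, walls to 40 mm.
- hinge_line (a point): Point on the flap's hinge axis, which runs along x at y = +68 mm, 76 mm above the bench, between two posts (y = 58 to 78 mm, tops 86 mm above the bench, at x = -147 and +55 mm).
- flap (a joint): Angle of the sprung flap: 0 shut, grows as it opens, stop at 0.65 rad. Lid on the -y side of the hinge, press bar on the +y side: bar down, lid up. The bearing passes below the lip from about 0.25 rad; 0.35 to 0.5 is comfortable (at 0.45 the lid's far edge is about 125 mm above the bench). It needs up to some 8 N at the bar and springs shut when let go.
- press_bar (a point): Middle of the black press bar's top, which moves with the flap. Bar: x = -143 to +50, y = +90 to +122 mm, top 78 mm above the bench when shut, free space below; a fingertip can slide along it as it holds it down. One fingertip 5 to 8 mm above the shelf in the track and the other level with it on the bar opens the flap far enough.
- bearing: Grey ball bearing, 52 mm across, 15 mm high, about 0.18 kg, lying flat on the feed shelf in front of the flap. Origin at the centre of its underside. It meets other things like a 50 mm square block, square with its own axes, 15 mm high.
- screw_tin: Bystander: round tin, 75 mm across, 58 mm high, origin at the centre of its underside.
- masking_tape: Bystander: roll of masking tape lying flat, 103 mm across, 25 mm high, origin at the centre of its underside.
- tape_measure: Bystander: pocket tape measure, 38 x 84 x 64 mm, origin at the centre of its underside.
Not all that is in view belongs to the job. Of the things that look like the bearing, the middle-sized one is meant.

How it is judged:
By the outcome, as a careful person would: the job done as asked, in the order asked, and still so for the second after the job is handed in, with the robot touching nothing.
It also fails if it takes over 38 s, if anything falls off the work surface, if the arm or the gripper's body presses on something with over 40 N, if the wrist force passes 120 N, or if a joint passes its speed limit or range.

### The arm

A 6-joint arm with a two-finger parallel gripper is mounted at the origin on a cart in front of the work surface, level with it; the furniture and walls round the work are solid. World frame = base frame: x ahead of the robot, y to its left, z up, the work surface at z = 0. Lengths are in m, angles in rad, forces in N, time in s.
With the tool pointing down it reaches from about 0.375 to 0.975 m from the base axis. Payload 3.8 kg.
Tool frame: the origin (TCP) lies midway between the tips of the shut fingers; the grasp point (between the pads) lies ctrl.grip_depth behind it (ctrl.grip_depth is the distance from the TCP to the grasp point, in m); z points along the fingers, y is the line along which they close (so a half turn about z gives the same grasp; the last joint's range is limited). The gripper opens to 85 mm and grips with 20 to 120 N. Pads are 22 mm wide; open, the fingers measure 114 mm over their backs; the gripper's body (76 mm by 85 mm) begins 54 mm behind the grasp point. The pads swing forward as they close: fully open they stand 13 mm farther back than shut.
Start: joints at [-1.329, 0.264, 1.604, -0, 1.274, -0.037], TCP at [0.186, -0.649, 0.231] pointing down, gripper open.
Joint ranges: [-2.63, 2.63], [-0.94, 2.18], [0.31, 2.57], [-1.31, 4.45], [0, 2.66], [-2.55, 2.55]. Speed limits (rad/s): [2.57, 2.57, 3.14, 3.14, 3.14, 3.14].

### API

Orientations are given as a unit quaternion [x, y, z, w].
In Python, from cell import ctrl gives the robot as it stands.
- The arm moves only by the tool carry_out, never from a script. Its argument "deltas" is a list of rows, each a list of 5 numbers: the finger opening in cm, from 0 to 8.54, then the shift along the tool's x, y, z in cm, then the turn about the tool's z in rad. A call has 1 to 10 rows; each row is the pose to reach, as a shift and turn from the pose commanded when the call began, along the tool's axes at that moment; what a row does not reach only later rows make up. A row lasts 1/8 s, in which the tool goes at most 62.5 mm and 10.7 degrees, less where a joint would pass 70% of its speed; a pose out of reach is approached as far as the arm can. A call with a gripper value outside its range is refused whole. The fingers move at their own pace and stop on an object; the grip force is fixed at half the most. Time passes only in rows, so rows that repeat a pose let the fingers close. It gives the time, the measured TCP pose, the force, the opening and the grip force at its end, in the units of the state.
- ctrl.read_state(): the state, without advancing time (a new reading comes with each control period).
- ctrl.grab_frame(name): name is "scene" or "side" or "wrist"; returns a dict with "color" (384x512x3 uint8, red, green, blue), "vfov" (degrees; the focal length in pixels is half the picture's height over the tangent of half this angle, whatever the lens; pixels are square), "cx", "cy" (the principal point, pixels), "eye" and "attitude" of the camera in the world. Camera axes: x right, y up, looking along -z (the intrinsics and any distortion apply to the point x, -y, -z); pixel columns grow to the right and rows downward; lengths in m; the calibration is good to about 2 mm. The wrist camera is an equidistant fisheye: a pixel r from the principal point sees the ray r / f radians off the axis. A picture is of the moment at which its call begins. There is no depth.
- ctrl.finish_job(): hands the job in; it is judged then, once.
Trained networks look in the newest picture that a camera, given by its name, has taken for a name from the list of things; names that differ only in an ending like _2 or _b are one class to them, and where a whole thing is asked for, a point or a joint stands for the part that bears it (a point fixed in the world has none). Each returns a list of dicts, best first, with "score" (0 to 1); they miss things now and then, are a little off and sometimes report something else, mostly with a low value. They report only what shows in the picture. A call takes as long as a camera call. They do not tell look-alikes from the thing itself.
- ctrl.trace(target, camera): "region" (384x512 bool, what is visible of it) and "uv" ([column, row] in pixels, amid what is visible of it).
The state is a dict: "t": time; "joint_pos": joint angles; "joint_velocities": joint speeds; "tau": joint torques, N m; "tool_pos": TCP position; "tcp_rot": TCP orientation; "ft_force": force on the tool from outside, world axes, zero at the start; "ft_torque": the same for the moment, N m; "width": opening from 0.0 (shut) to 1.0 (fully open); "gripper_force": force on a finger pad.
Only numpy, scipy, OpenCV 4.12 (cv2) and the standard library are available. Lean on these libraries where they do the work, as an engineer would, in place of code of your own. Each camera call takes 0.05 s, during which the arm holds its last target. There are 200 camera calls.

## Working session

There is one attempt and no reset: what is moved stays moved. The work goes in short steps, Python scripts to look and compute and a tool call to move; the robot and the scene stay as the last step left them, time stands still between calls to the robot, and variables do not carry over. Pictures are saved under pics/ and viewed, at most 10 in all, crops included, and the job is handed in when it is done.

Besides the shell and the picture viewer there is one more tool, called after "Emit:" as name(argument=value, ...), one argument or row to a line, values as JSON. carry_out: Moves the arm, as the interface text tells. Its arguments: {"type":"object","properties":{"deltas":{"type":"array"}},"required":["deltas"]}

```bash
ls; mkdir -p pics; cat > h.py <<'E'
import numpy as np, cv2
from scipy.spatial.transform import Rotation as R
from cell import ctrl
def snap(c,save=None):
    f=ctrl.grab_frame(c)
    if save: cv2.imwrite(f'pics/{save}.png',f['color'][:,:,::-1])
    return f
def rot(f):
    a=np.array(f['attitude'],float)
    return a if a.shape==(3,3) else R.from_quat(a).as_matrix()
def foc(f): return 192/np.tan(np.radians(f['vfov'])/2)
def ray(f,uv,fish=False):
    d=np.array([uv[0]-f['cx'],uv[1]-f['cy']])/foc(f)
    if fish:
        r=np.hypot(*d); v=np.array([*(d/r*np.sin(r)),np.cos(r)])
    else: v=np.array([*d,1.]); v/=np.linalg.norm(v)
    return np.array(f['eye']), rot(f)@(v*[1,-1,-1])
def proj(f,p,fish=False):
    v=rot(f).T@(np.array(p)-f['eye'])*[1,-1,-1]
    if fish:
        h=np.hypot(v[0],v[1]); d=v[:2]/h*np.arctan2(h,v[2])
    else: d=v[:2]/v[2]
    return d*foc(f)+[f['cx'],f['cy']]
def plane(f,uv,z,fish=False):
    e,d=ray(f,uv,fish); return e+d*(z-e[2])/d[2]
def tri(rs):
    A=sum(np.eye(3)-np.outer(d,d) for e,d in rs); b=sum((np.eye(3)-np.outer(d,d))@e for e,d in rs)
    return np.linalg.solve(A,b)
E
python3 - <<'E'
from h import *
ims=[]
for c in ['scene','side','wrist']:
    f=snap(c); ims.append(f['color'][:,:,::-1])
    print(c,{k:np.round(v,3) for k,v in f.items() if k!='color'}, f.keys())
    for n in ['chute','bearing','press_bar','flap','feed_shelf','tray','screw_tin','masking_tape','tape_measure']:
        try:
            for r in ctrl.trace(n,c)[:4]: print(n,round(r['score'],2),np.round(r['uv']),r['region'].sum(),np.round(plane(f,r['uv'],.06,c=='wrist'),3))
        except Exception as e: print(n,e)
    cv2.imwrite(f'pics/{c}0.png',cv2.resize(ims[-1],(800,600)))
print(ctrl.read_state()['t'],ctrl.read_state()['tcp_rot'],ctrl.grip_depth)
E
```

```text
pics
scene {'vfov': np.float64(45.021), 'cx': np.float64(260.498), 'cy': np.float64(193.028), 'eye': array([-0.001,  0.663,  0.846]), 'attitude': array([-0.129,  0.396,  0.865, -0.281])} dict_keys(['color', 'vfov', 'cx', 'cy', 'eye', 'attitude'])
chute 0.68 [267. 184.] 4024 [ 0.543 -0.113  0.06 ]
bearing 0.73 [180. 256.] 603 [0.555 0.206 0.06 ]
bearing 0.57 [286. 171.] 201 [ 0.533 -0.191  0.06 ]
bearing 0.54 [337. 214.] 139 [ 0.335 -0.12   0.06 ]
bearing 0.34 [269. 180.] 3925 [ 0.548 -0.13   0.06 ]
press_bar 0.76 [255. 183.] 1783 [ 0.571 -0.1    0.06 ]
flap 0.8 [258. 182.] 1709 [ 0.566 -0.108  0.06 ]
flap 0.64 [265. 143.] 272 [ 0.657 -0.266  0.06 ]
feed_shelf 0.7 [268. 182.] 4056 [ 0.544 -0.122  0.06 ]
screw_tin 0.62 [310. 158.] 569 [ 0.511 -0.28   0.06 ]
masking_tape 0.74 [220. 217.] 753 [0.562 0.055 0.06 ]
tape_measure 0.61 [262. 143.] 285 [ 0.664 -0.263  0.06 ]
tape_measure 0.47 [267. 181.] 3941 [ 0.549 -0.126  0.06 ]
side {'vfov': np.float64(48.826), 'cx': np.float64(249.762), 'cy': np.float64(195.861), 'eye': array([ 0.499, -0.687,  0.606]), 'attitude': array([ 0.419, -0.021, -0
[... 490 characters left out ...]
6 ]
tray 0.68 [263. 255.] 8570 [ 0.564 -0.206  0.06 ]
screw_tin 0.9 [250. 316.] 2164 [ 0.532 -0.324  0.06 ]
screw_tin 0.38 [267. 254.] 8378 [ 0.571 -0.204  0.06 ]
masking_tape 0.86 [250. 179.] 578 [0.557 0.004 0.06 ]
tape_measure 0.96 [332. 300.] 1323 [ 0.662 -0.305  0.06 ]
tape_measure 0.39 [263. 256.] 8493 [ 0.564 -0.207  0.06 ]
wrist {'vfov': np.float64(65.706), 'cx': np.float64(259.293), 'cy': np.float64(196.83), 'eye': array([ 0.248, -0.63 ,  0.374]), 'attitude': array([-0.105,  0.08 , -0.597,  0.791])} dict_keys(['color', 'vfov', 'cx', 'cy', 'eye', 'attitude'])
bearing 0.46 [13.  4.] 193 [ 0.342 -0.241  0.06 ]
1.5 [ 9.90300467e-01  1.38942376e-01 -1.48053450e-05  1.41047889e-05] 0.0187
```

View pics/scene0.png

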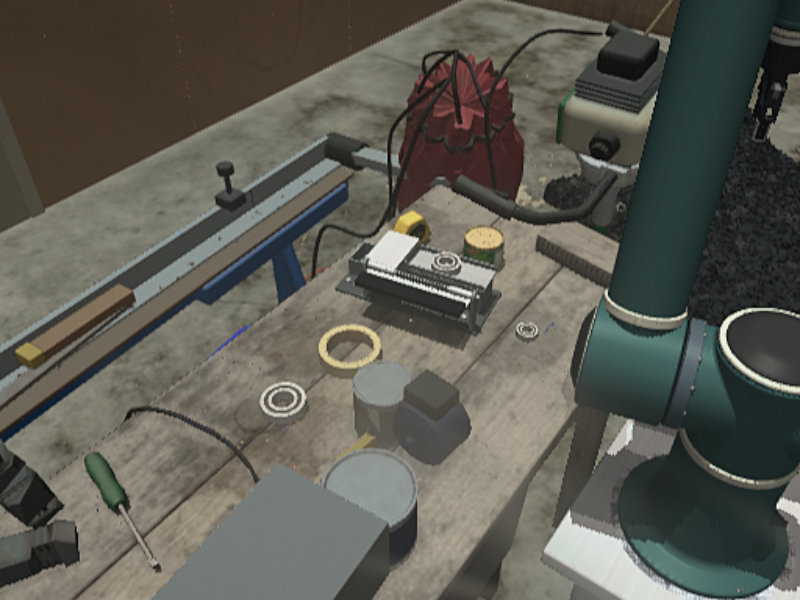

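View pics/side0.png

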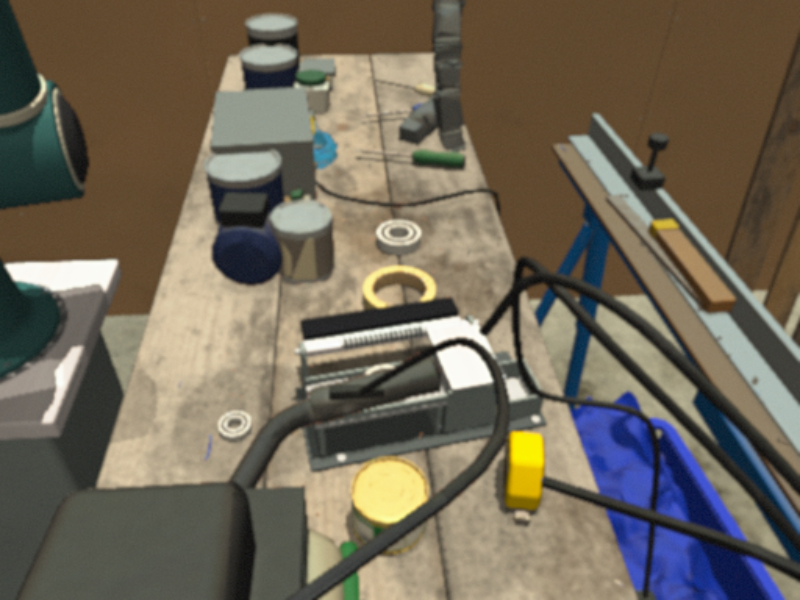

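The scene view shows the chute at (420,280) with the bearing on its shelf at (446,262). Its flap is the white lid at (395,252), and the black bar lies on the +y side. The side view shows a vacuum nozzle in front of the chute. I'll enlarge both views.

```bash
python3 - <<'E'
from h import *
f=snap('scene');g=snap('side')
a=cv2.resize(f['color'][110:230,210:340,::-1],None,fx=6,fy=5,interpolation=3)[:600]
a=cv2.resize(f['color'][140:215,210:330,::-1],(780,300),interpolation=3) # x6.5 y4
b=cv2.resize(g['color'][185:305,185:355,::-1],(780,300),interpolation=3) # x4.588 y2.5
cv2.imwrite('pics/crop1.png',np.vstack([a,b]))
k=1/1.5625
# nozzle tip, nozzle other end
for s,d in [((455,182),(440,370)),((520,215),(310,402)),((446,262),(383,370))]:
    r=[ray(f,np.array(s)*k),ray(g,np.array(d)*k)]; p=tri(r); print(p.round(3),(proj(f,p)/k-s).round(1))
E
```

```text
[ 0.578 -0.276  0.175] [-0.8 -0.5]
[ 0.456 -0.286  0.15 ] [-3.3 -1.1]
[ 0.532 -0.181  0.079] [-1.7 -0.9]
```

View pics/crop1.png

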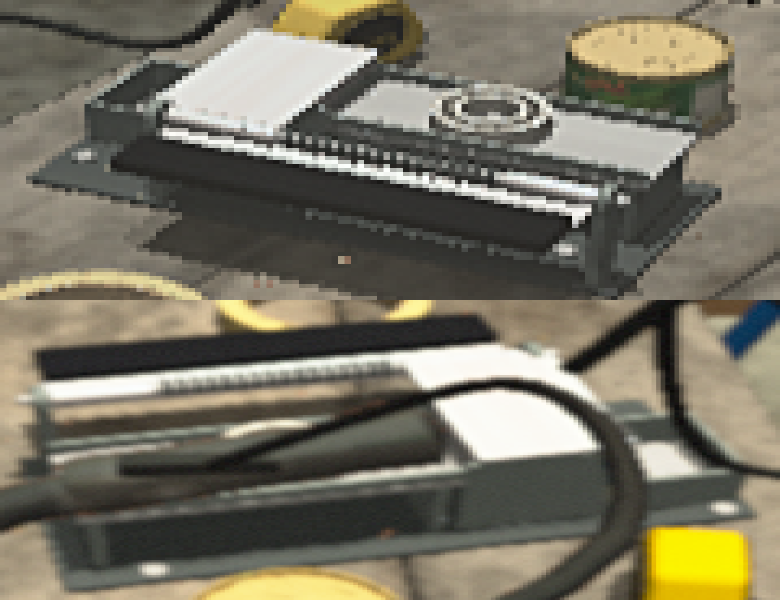

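The crop shows the lid's free corners at (377,50) and (243,30) in the scene half and at (465,462) and (600,450) in the side half. The bar's ends show in both halves, with the bearing amid the shelf. I'll fit the chute pose to these points.

```bash
cat > fit.py <<'E'
from h import *
from scipy.optimize import least_squares
f=snap('scene');g=snap('side')
S=lambda p:np.array(p)/[6.5,4]+[210,140]
D=lambda p:(np.array(p)-[0,300])/[4.588,2.5]+[185,185]
M=[(0,-32,81),(62,-32,81),(-143,122,78),(50,122,78),(50,90,78)]
sc=[(377,50),(243,30),(557,237),(113,158),(163,138)]
M2=[(0,-32,81),(62,-32,81),(-143,122,78),(50,122,78),(-143,90,78),(50,90,78)]
sd=[(465,462),(600,450),(38,353),(485,317),(42,378),(497,338)]
def T(q,m): return np.r_[R.from_euler('z',q[2]).apply(m)[:2]+q[:2],m[2]+q[3]]
res=lambda q:np.concatenate([proj(f,T(q,np.array(m)/1e3))-S(s) for m,s in zip(M,sc)]+[proj(g,T(q,np.array(m)/1e3))-D(s) for m,s in zip(M2,sd)])
o=least_squares(res,[.57,-.17,0,0],loss='soft_l1')
print(o.x.round(4),res(o.x).reshape(-1,2).round(1).tolist())
# bearing
b=plane(f,S((491,107)),.075); c=R.from_euler('z',-o.x[2]).apply(b-np.r_[o.x[:2],0]); print('bearing',b.round(4),'chute',c.round(4))
for n,m in [('x-32bar',(-60,106,78)),('x0',(0,0,60))]: print(n,T(o.x,np.array(m)/1e3).round(4))
E
python3 fit.py
```

```text
[ 0.5998 -0.182   0.1671 -0.0047] [[1.1, 0.4], [2.2, -0.2], [-1.6, 2.0], [-0.6, 0.1], [-2.4, -1.6], [1.9, 1.0], [7.1, -0.4], [-2.5, -0.8], [-2.3, -1.1], [-0.9, 0.6], [0.2, 0.9]]
bearing [ 0.533 -0.189  0.075] chute [-0.067   0.0042  0.075 ]
x-32bar [ 0.523  -0.0875  0.0733]
x0 [ 0.5998 -0.182   0.0553]
```

Emit:
carry_out(
  deltas=[
    [8.54,0,0,-6,0],
    [8.54,0,0,-12,0],
    [8.54,0,0,-18,0],
    [8.54,0,0,-22,0.11],
    [8.54,0,0,-22,0.11],
  ],
)

```text
t: 2.33
tool_pos: [0.1861, -0.6502, 0.4574]
tcp_rot: [0.996, 0.084, 0.001, 0.005]
ft_force: [0.0, -0.8, 0.1]
width: 0.998
gripper_force: 0.0
```

```bash
python3 - <<'E'
from h import *
f=snap('scene');g=snap('side');k=1/1.5625
for s,d in [((625,80),(170,550)),((610,30),(80,490)),((655,50),(245,490)),((640,45),(150,490))]:
    p=tri([ray(f,np.array(s)*k),ray(g,np.array(d)*k)]); print(p.round(3),(proj(f,p)/k-s).round(1))
E
```

```text
[ 0.404 -0.522  0.319] [-4.8 -0.2]
[ 0.421 -0.535  0.399] [13.3 -1. ]
[ 0.41  -0.539  0.371] [-27.8  -3.8]
[ 0.402 -0.532  0.378] [-9.6 -0.1]
```

Emit:
carry_out(
  deltas=[
    [8.54,2,-5,0,0],
    [8.54,4,-9.5,0,0],
    [8.54,6.5,-14,0,0],
    [8.54,8.5,-19,0,0],
    [8.54,10.5,-23.6,0,0],
    [8.54,15,-27.5,0,0],
    [8.54,20,-32,0,0],
    [8.54,25,-36.5,3,0],
    [8.54,30,-41,7,0],
    [8.54,34.4,-45,12,0],
  ],
)

```text
t: 3.68
tool_pos: [0.4268, -0.1743, 0.356]
tcp_rot: [0.996, 0.085, -0.001, -0.001]
ft_force: [0.8, -0.5, 0.1]
width: 0.999
gripper_force: 0.0
```

```bash
python3 - <<'E'
from h import *
f=snap('wrist'); print(ctrl.read_state()['tool_pos'],f['eye'])
for n in ['bearing','press_bar','flap','chute']:
    for r in ctrl.trace(n,'wrist')[:3]:print(n,round(r['score'],2),np.round(r['uv']),r['region'].sum(),plane(f,r['uv'],.075,True).round(3))
cv2.imwrite('pics/w1.png',cv2.resize(f['color'][:,:,::-1],(800,600),interpolation=3))
np.save('w1.npy',f,allow_pickle=True)
E
```

```text
[ 0.42717102 -0.16871687  0.34943053] [ 0.49121087 -0.16287766  0.49911548]
bearing 0.86 [281.  86.] 771 [ 0.541 -0.184  0.075]
bearing 0.81 [86. 52.] 1004 [0.565 0.129 0.075]
bearing 0.71 [254. 197.] 330 [ 0.375 -0.175  0.075]
press_bar 0.65 [231.  48.] 7828 [ 0.586 -0.106  0.075]
press_bar 0.4 [254.  74.] 14879 [ 0.552 -0.144  0.075]
flap 0.97 [226.  46.] 8070 [ 0.587 -0.099  0.075]
chute 0.89 [256.  70.] 14972 [ 0.557 -0.146  0.075]
```

View pics/w1.png

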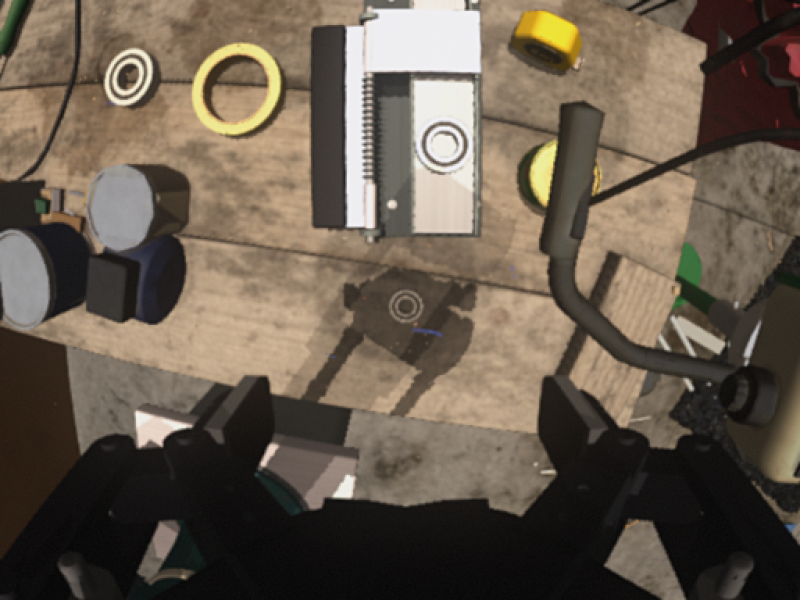

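The wrist view is square with the chute. The bearing is at (443,145), the bar's feed end at (313–343,227), the lid's front corner at (480,73), and the nozzle well to the right at (575,180). I'll refit the pose with these points.

```bash
cat >> fit.py <<'E'
w=np.load('w1.npy',allow_pickle=True).item();k=1/1.5625
MW=[(0,-32,81),(62,-32,81),(-143,122,78),(-143,90,78),(50,122,78)]
ww=[(480,73),(479,10),(313,226),(343,228),(315,26)]
rw=lambda q:np.concatenate([proj(w,T(q,np.array(m)/1e3),True)-np.array(s)*k for m,s in zip(MW,ww)])
for nm,fun,x0 in [('w',rw,o.x),('all',lambda q:np.r_[res(q),2*rw(q)],o.x)]:
    p=least_squares(fun,x0,loss='soft_l1').x; print(nm,p.round(4),rw(p).round(1).tolist())
    c3=[R.from_euler('z',-p[2]).apply(plane(w,np.array((443,145))*k,.075,True)-np.r_[p[:2],0])]
    print('bearing chute',np.round(c3,4), 'tri z',tri([ray(w,np.array((443,145))*k,True),ray(f,S((491,107)))]).round(4))
q=R.from_quat(ctrl.read_state()['tcp_rot']).as_matrix(); tp=ctrl.read_state()['tool_pos']; print('tool x yaw',np.arctan2(q[1,0],q[0,0]),tp)
for xx in (-.115,-.125,-.031):
    t=T(p*[1,1,1,0],np.array([xx,.051,.053])); print(xx,t.round(4),'tool shift cm',(q.T@(t-tp)*100).round(2))
E
python3 fit.py
```

```text
[ 0.5998 -0.182   0.1671 -0.0047] [[1.1, 0.4], [2.2, -0.2], [-1.6, 2.0], [-0.6, 0.1], [-2.4, -1.6], [1.9, 1.0], [7.1, -0.4], [-2.5, -0.8], [-2.3, -1.1], [-0.9, 0.6], [0.2, 0.9]]
bearing [ 0.533 -0.189  0.075] chute [-0.067   0.0042  0.075 ]
x-32bar [ 0.523  -0.0875  0.0733]
x0 [ 0.5998 -0.182   0.0553]
w [ 0.6003 -0.18    0.1679 -0.0044] [0.2, 0.1, 0.1, 1.1, -0.6, 0.4, 2.0, -1.3, -1.7, -0.4]
bearing chute [[-0.0687  0.0018  0.075 ]] tri z [ 0.5327 -0.1895  0.0748]
all [ 0.6005 -0.1802  0.1686 -0.0055] [0.2, 0.1, 0.2, 1.3, -0.2, 0.2, 2.4, -1.4, -1.4, -0.2]
bearing chute [[-0.0689  0.0021  0.075 ]] tri z [ 0.5327 -0.1895  0.0748]
tool x yaw 0.16756609028682454 [ 0.42627687 -0.17743871  0.35940949]
-0.115 [ 0.4785 -0.1492  0.053 ] tool shift cm [ 5.62 -1.93 30.64]
-0.125 [ 0.4687 -0.1509  0.053 ] tool shift cm [ 4.62 -1.93 30.64]
-0.031 [ 0.5613 -0.1351  0.053 ] tool shift cm [14.02 -1.94 30.64]
```

Emit:
carry_out(
  deltas=[
    [8.54,4,-2,5,0],
    [8.54,4,-2,10,0],
    [8.54,4,-2,10,0],
    [8.54,4,-2,10,0],
  ],
)

```text
t: 4.53
tool_pos: [0.4634, -0.1515, 0.2615]
tcp_rot: [0.997, 0.083, 0.001, 0.001]
ft_force: [0.8, -0.7, 1.3]
width: 0.997
gripper_force: 0.0
```

```bash
cat > go.py <<'E'
from h import *
s=ctrl.read_state(); q=R.from_quat(s['tcp_rot']).as_matrix(); P=np.array([.6003,-.1801])
c=R.from_euler('z',-.168).apply(np.r_[np.array(s['tool_pos'])[:2]-P,s['tool_pos'][2]])
print(s['t'],'chute xyz mm',(c*1e3).round(1),'yaw',np.arctan2(q[1,0],q[0,0]).round(4),'tilt',q[:,2].round(3),'F',np.round(s['ft_force'],1),'w',round(s['width'],3))
E
python3 go.py; python3 go.py
```

```text
4.525 chute xyz mm [-130.2   51.1  261.5] yaw 0.1671 tilt [ 0.003 -0.001 -1.   ] F [ 0.8 -0.7  1.3] w 0.997
4.525 chute xyz mm [-130.2   51.1  261.5] yaw 0.1671 tilt [ 0.003 -0.001 -1.   ] F [ 0.8 -0.7  1.3] w 0.997
```

Emit:
carry_out(
  deltas=[
    [8.54,0.3,0,5,0],
    [8.54,0.3,0,10,0],
    [8.54,0.3,0,14,0],
    [8.54,0.3,0,16.5,0],
    [8.54,0.3,0,16.5,0],
    [8.54,0.3,0,16.5,0],
  ],
)

```text
t: 5.28
tool_pos: [0.4681, -0.1509, 0.0971]
tcp_rot: [0.996, 0.084, 0.002, 0.001]
ft_force: [0.4, 0.5, 1.0]
width: 1.001
gripper_force: 0.0
```

```bash
python3 go.py; python3 - <<'E'
from h import *
f=snap('wrist'); cv2.imwrite('pics/w2.png',cv2.resize(f['color'][:,:,::-1],(800,600),interpolation=3))
E
```

```text
5.275 chute xyz mm [-125.4   50.9   97.1] yaw 0.168 tilt [ 0.005 -0.002 -1.   ] F [0.4 0.5 1. ] w 1.001
```

View pics/w2.png

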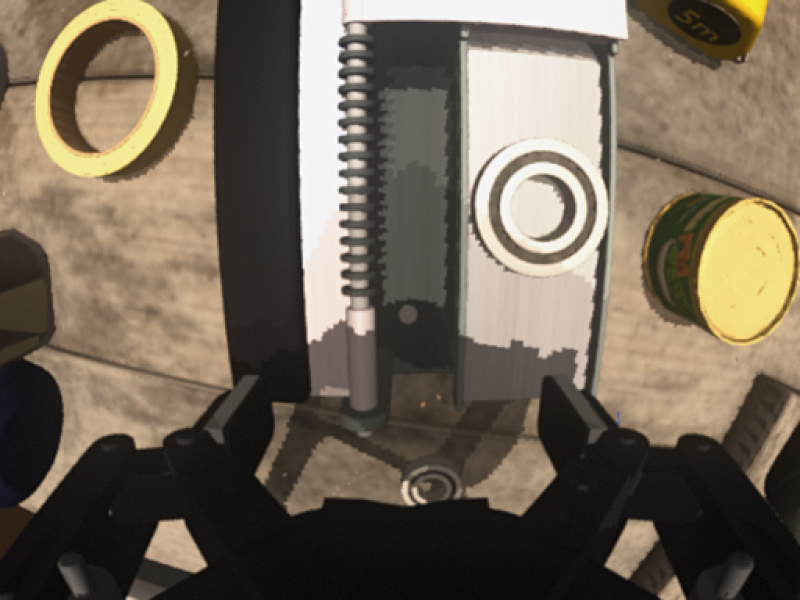

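The fingertips line up over the bar (left, 255,385) and the track (right, 550,385), and the bearing is ahead at (540,207).

Emit:
carry_out(
  deltas=[
    [8.54,0,0,2.2,0],
    [8.54,0,0,3.0,0],
    [8.54,0,0,3.0,0],
    [8.54,0,0,3.0,0],
  ],
)

```text
t: 5.82
tool_pos: [0.4663, -0.1497, 0.0649]
tcp_rot: [0.996, 0.084, 0.001, 0.0]
ft_force: [0.6, -0.7, 1.2]
width: 1.002
gripper_force: 0.1
```

```bash
python3 go.py
```

```text
5.825 chute xyz mm [-127.1   52.4   64.9] yaw 0.1688 tilt [ 0.001 -0.    -1.   ] F [ 0.6 -0.7  1.2] w 1.002
```

Emit:
carry_out(
  deltas=[
    [8.54,0,0,0.6,0],
    [8.54,0,0,0.6,0],
    [8.54,0,0,0.6,0],
  ],
)

```text
t: 6.2
tool_pos: [0.4663, -0.1497, 0.0584]
tcp_rot: [0.996, 0.084, 0.001, 0.0]
ft_force: [0.1, 0.2, 2.6]
width: 1.001
gripper_force: 1.2
```

```bash
python3 go.py
```

```text
6.2 chute xyz mm [-127.    52.4   58.4] yaw 0.1686 tilt [ 0.001 -0.    -1.   ] F [0.1 0.2 2.6] w 1.001
```

Emit:
carry_out(
  deltas=[
    [8.54,0,0,0.3,0],
    [8.54,0,0,0.5,0],
    [8.54,0,0,0.5,0],
  ],
)

```text
t: 6.58
tool_pos: [0.4658, -0.1494, 0.0529]
tcp_rot: [0.996, 0.084, 0.0, -0.0]
ft_force: [1.3, -0.5, 3.9]
width: 1.002
gripper_force: 1.5
```

```bash
python3 go.py; python3 - <<'E'
from h import *
f=snap('wrist'); g=snap('scene')
a=cv2.resize(f['color'][:,:,::-1],(400,300)); b=cv2.resize(g['color'][110:230,200:360,::-1],(400,300),interpolation=3)
cv2.imwrite('pics/w3.png',np.hstack([a,b]))
E
```

```text
6.575 chute xyz mm [-127.5   52.7   52.9] yaw 0.1685 tilt [ 0.  0. -1.] F [ 1.3 -0.5  3.9] w 1.002
```

View pics/w3.png

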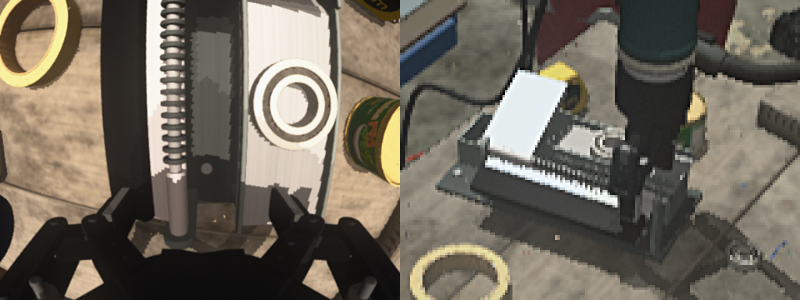

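The flap is up and only the bar shows force, so I'll push along the shelf.

Emit:
carry_out(
  deltas=[
    [8.54,0.6,0,0.1,0],
    [8.54,1.2,0,0.1,0],
    [8.54,1.8,0,0.1,0],
    [8.54,2.4,0,0.1,0],
    [8.54,3.0,0,0.1,0],
    [8.54,3.6,0,0.1,0],
    [8.54,4.2,0,0.1,0],
    [8.54,4.8,0,0.1,0],
    [8.54,5.4,0,0.1,0],
    [8.54,6.0,0,0.1,0],
  ],
)

```text
t: 7.92
tool_pos: [0.5251, -0.1393, 0.0519]
tcp_rot: [0.996, 0.084, -0.0, -0.0]
ft_force: [-3.0, 1.0, 2.5]
width: 0.999
gripper_force: 2.2
```

```bash
python3 go.py; python3 - <<'E'
from h import *
f=snap('wrist'); g=snap('scene')
a=cv2.resize(f['color'][:,:,::-1],(400,300)); b=cv2.resize(g['color'][110:230,200:360,::-1],(400,300),interpolation=3)
cv2.imwrite('pics/w4.png',np.hstack([a,b]))
E
```

```text
7.925 chute xyz mm [-67.3  52.8  51.9] yaw 0.1688 tilt [-0.  0. -1.] F [-3.   1.   2.5] w 0.999
```

View pics/w4.png

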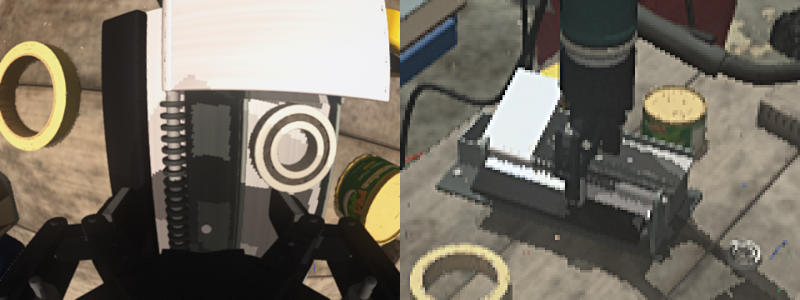

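The bearing is moving ahead of the fingertip (290,150) with the flap held up. I'll keep pushing.

Emit:
carry_out(
  deltas=[
    [8.54,0.6,0,0,0],
    [8.54,1.2,0,0,0],
    [8.54,1.8,0,0,0],
    [8.54,2.4,0,0,0],
    [8.54,3.0,0,0,0],
    [8.54,3.6,0,0,0],
    [8.54,4.1,0,0,0],
    [8.54,4.5,0,0,0],
    [8.54,4.5,0,0,0],
    [8.54,4.5,0,0,0],
  ],
)

```text
t: 9.28
tool_pos: [0.5702, -0.1319, 0.0524]
tcp_rot: [0.996, 0.084, 0.001, 0.0]
ft_force: [-1.0, 1.7, 2.2]
width: 1.001
gripper_force: 1.7
```

```bash
python3 go.py; python3 - <<'E'
from h import *
f=snap('wrist'); g=snap('scene')
a=cv2.resize(f['color'][:,:,::-1],(400,300)); b=cv2.resize(g['color'][110:230,200:360,::-1],(400,300),interpolation=3)
cv2.imwrite('pics/w5.png',np.hstack([a,b]))
for c in('wrist','scene'):
  for r in ctrl.trace('bearing',c): print(c,round(r['score'],2),np.round(r['uv']))
E
```

```text
9.275 chute xyz mm [-21.6  52.6  52.4] yaw 0.1685 tilt [ 0.002 -0.    -1.   ] F [-1.   1.7  2.2] w 1.001
wrist 0.92 [348.  44.]
scene 0.83 [175. 258.]
scene 0.44 [335. 215.]
```

View pics/w5.png

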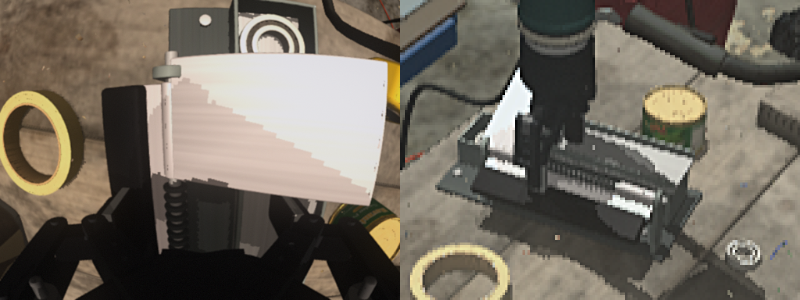

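The bearing is in the tray (270,35). I'll back off, then rise so the flap shuts.

Emit:
carry_out(
  deltas=[
    [8.54,-1.5,0,0,0],
    [8.54,-3,0,0,0],
    [8.54,-3,0,-0.8,0],
    [8.54,-3,0,-1.6,0],
    [8.54,-3,0,-2.6,0],
    [8.54,-3,0,-5,0],
    [8.54,-3,0,-10,0],
    [8.54,-3,0,-15,0],
    [8.54,-3,0,-18,0],
    [8.54,-3,0,-18,0],
  ],
)

```text
t: 10.72
tool_pos: [0.5419, -0.1377, 0.2362]
tcp_rot: [0.996, 0.084, 0.003, 0.002]
ft_force: [0.6, 0.5, -0.2]
width: 0.999
gripper_force: 0.0
```

```bash
python3 go.py; python3 - <<'E'
from h import *
f=snap('wrist'); g=snap('scene')
a=cv2.resize(f['color'][:,:,::-1],(400,300)); b=cv2.resize(g['color'][110:230,200:360,::-1],(400,300),interpolation=3)
cv2.imwrite('pics/w6.png',np.hstack([a,b]))
E
```

```text
10.725 chute xyz mm [-50.5  51.6 236.2] yaw 0.169 tilt [ 0.007 -0.003 -1.   ] F [ 0.6  0.5 -0.2] w 0.999
```

View pics/w6.png

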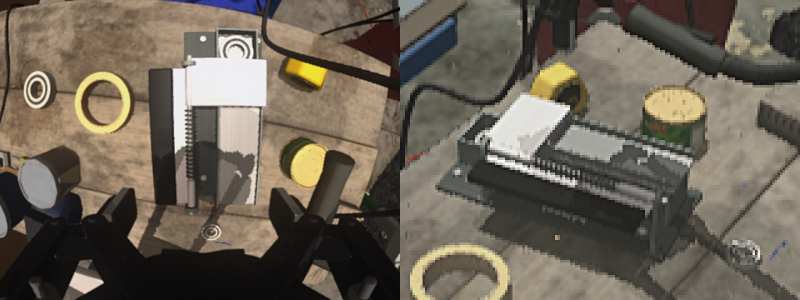

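The flap is shut, the bearing is in the tray (238,45), the bystanders have not moved, and the robot touches nothing.

```bash
python3 -c "from cell import ctrl; print(ctrl.finish_job())"
```

```text
the job is handed in; nothing more can be done
None
```

The bearing slid down into the chute's tray while the bar was held down, the flap has sprung shut, nothing else on the bench was moved, and the job is handed in at about 11 s.

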